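# Spin the giveaway wheel and brake it over its slot

## Robot

A 6-joint arm with a two-finger parallel gripper is mounted at the origin on a cart in front of the work surface, level with it; the furniture and walls round the work are solid. World frame = base frame: x ahead of the robot, y to its left, z up, the work surface at z = 0. Lengths are in mm, angles in rad, forces in N, time in s.
With the tool pointing down it reaches from about 325 to 850 mm from the base axis. Payload 15.5 kg.
Tool frame: the origin (TCP) lies between the finger pads; the fingertips stand 14 mm ahead of it and the grasp point (between the pads) lies 5 mm behind it; z points along the fingers, y is the line along which they close (so a half turn about z gives the same grasp; the last joint's range is limited). The gripper opens to 91 mm and grips with 3 to 60 N. Pads are 32 mm wide; open, the fingers measure 118 mm over their backs; the gripper's body (76 mm by 178 mm) begins 60 mm behind the grasp point.
Start: joints at [1.19, 0.494, 1.345, -0, 1.302, -0.096], TCP at [175.599, 599.826, 227.915] pointing down, gripper open.
Joint ranges: [-2.91, 2.91], [-0.82, 2.16], [0.22, 2.67], [-1.22, 4.37], [0.12, 2.79], [-3.08, 3.08]. Speed limits (rad/s): [1.89, 1.89, 2.57, 3.01, 3.01, 3.01].

## Interface

Orientations are given as a rotation vector (axis times angle).
In Python, from cell import manip, get_image gives the robot as it stands.
- The arm moves only by the tool play_rows, never from a script. Its argument "plan" is a list of rows, each a list of 7 numbers: the shift along the world's x, y, z in mm, then the turn, a rotation vector about the world's x, y, z in degrees, then the opening, from 0 (shut) to 1 (fully open). A call has 1 to 8 rows; each row shifts and turns the commanded pose from where the row before left it; what a row does not reach is not made up. A row lasts 1/12 s, in which the tool goes at most 41.7 mm and 7.16 degrees, less where a joint would pass 70% of its speed; a pose out of reach is approached as far as the arm can. A call with a gripper value outside its range is refused whole. The fingers move at their own pace and stop on an object; "force" is the grip in N (left out, the last holds). Time passes only in rows, so rows that do not move let the fingers close. It gives the time, the measured TCP pose, the force, the opening and the grip force at its end, in the units of the state.
- manip.read_state(): the state, without advancing time (a new reading comes with each control period).
- get_image(name): name is "side" or "top"; returns a dict with "img" (480x640x3 uint8, red, green, blue), "range_z" (480x640 float32, mm along the optical axis (not along the pixel's ray), 0 where there is no reading), "fx", "fy", "cx", "cy" (pixels), "dist_coeffs" ([k1, k2, p1, p2, k3] as OpenCV has them; the pictures are not rectified), "R" (3x3) and "t" (3): a world point X has camera coordinates R X + t. Camera axes: x right, y down, z forward; pixel columns grow to the right and rows downward; lengths in mm; the calibration is good to about 2 mm. A picture is of the moment at which its call begins.
- manip.hand_in(): hands the job in; it is judged then, once.
The state is a dict: "time": time; "q": joint angles; "qd": joint speeds; "joint_torque": joint torques, N m; "tool_pos": TCP position; "eef_rot": TCP orientation; "force": force on the tool from outside, world axes, zero at the start; "torque": the same for the moment, N m; "finger_gap": finger opening in mm; "grip_force": force on a finger pad.
Only numpy, scipy, OpenCV 4.12 (cv2) and the standard library are available. Lean on these libraries where they do the work, as an engineer would, in place of code of your own. Each camera call takes 0.05 s, during which the arm holds its last target. There are 200 camera calls.

## Task

Get the counter's sample giveaway wheel ready for the day: push its upright knob to give the wheel a brisk spin (a turn in under five seconds), counter-clockwise seen from above, and let it run by itself so that its hole sweeps past the slot in the base at least once. Then slow it by touch so that it comes to rest with its hole centred over the slot, the slot's whole width showing, and take the hand away. Its very first stop must be over the slot (do not let it stop anywhere else, and do not turn it back), and the things round it stay where they are.

Things in the scene. Friction and masses are not known exactly. Their poses are not given: they have to be found in the camera images.
- wheel (a joint): wheel angle (rad), counter-clockwise from above, counting past full turns. At 0, 6.28, 12.57.. the hole is centred over the slot. Starts between -3.6 and -1.2, so the hole first passes the slot at 0. Very free bearing, no spring or detent: running at v rad/s it loses about 0.035 + v / 20 rad/s each second. A fingertip pressed on the top face stops it almost at once.
- wheel_hub (a point): point on the fixed axle, level with the wheel's top face (76 mm above the counter). The wheel is a pale wooden disc with a steel core (2.8 kg), 180 mm across, 12 mm thick, flat over a round base; a steel hub cap 32 mm across stands 8 mm proud in its middle. Its axes do not turn with the wheel: x points level from the axle away from the slot, z up.
- wheel_hole (a point): centre, at the level of the top face, of the one round hole through the wheel: 50 mm across, 58 mm from the axle, opposite the knob. It turns with the wheel.
- wheel_knob (a point): centre, half-way up, of the dark steel knob that stands upright on the wheel 68 mm from the axle, opposite the hole: 20 mm across at the head, 15 mm at the foot, 32 mm tall, its top 108 mm above the counter. It turns with the wheel.
- slot_target (a point): point of the fixed slot over which the hole must stop: on the slot's centre line, 58 mm from the axle, 60 mm above the counter (the base's top). The slot is 24 mm wide, 18 mm deep, steel-floored, and runs straight out from 30 mm off the axle through the base's edge, where it shows as a notch beside the wheel. z up, x towards the axle.
- wheel_base: the fixed dark wooden drum under the wheel, 210 mm across and 60 mm high, fastened to the counter; origin at the centre of its underside; the slot runs from its middle to -x.
- candle: bystander: candle in a glass, 80 mm across, 57 mm tall, loose, left of the wheel; origin at the centre of its underside
- jelly_pot: bystander: tapered pot with a press lid, 90 mm across, 72 mm tall, loose, right of the wheel; origin at the centre of its underside
- small_jar: bystander: small screw-lid jar, 46 mm across, 40 mm tall, loose, farther right; origin at the centre of its underside

How it is judged:
By the outcome, as a careful person would: the job done as asked, in the order asked, and still so for the second after the job is handed in, with the robot touching nothing.
It also fails if it takes over 72 s, if anything falls off the work surface, if the arm or the gripper's body presses on something with over 40 N, if the wrist force passes 120 N, or if a joint passes its speed limit or range.

## Working session

There is one attempt and no reset: what is moved stays moved. The work goes in short steps, Python scripts to look and compute and a tool call to move; the robot and the scene stay as the last step left them, time stands still between calls to the robot, and variables do not carry over. Pictures are saved under pics/ and viewed, at most 11 in all, crops included, and the job is handed in when it is done.

Besides the shell and the picture viewer there is one more tool, called after "Emit:" as name(argument=value, ...) on one line, values as JSON. play_rows: Moves the arm, as the interface text tells. Its arguments: {"type":"object","properties":{"plan":{"type":"array"},"force":{"type":"number"}},"required":["plan"]}

```bash
mkdir -p pics; ls; python3 - <<'E'
from cell import manip,get_image
import cv2,numpy as np
ims=[]
for n in("top","side"):
    d=get_image(n);np.savez(f"{n}0.npz",**d)
    cv2.imwrite(f"pics/{n}0.png",d["img"][:,:,::-1])
    print(n,d["fx"],d["cx"],d["cy"],d["dist_coeffs"],(-d["R"].T@d["t"]).round(),d["R"].round(2).tolist())
print(manip.read_state())
E
```

```text
pics
top 565.0972741314099 310.8626717980263 232.78452323591495 [0.04106542 0.         0.         0.         0.        ] [ 311.  170. 1212.] [[-0.01, -1.0, 0.01], [-0.98, 0.01, -0.18], [0.18, -0.01, -0.98]]
side 434.92616104365584 322.11887491973346 234.99560805227497 [-0.05685089  0.          0.          0.          0.        ] [1147. -150.  696.] [[0.44, 0.9, -0.01], [0.58, -0.3, -0.76], [-0.69, 0.33, -0.65]]
{'time': 0.1, 'q': array([ 1.19052462e+00,  4.94136814e-01,  1.34602638e+00, -1.14423768e-05,
        1.30251849e+00, -9.55111805e-02]), 'qd': array([ 0.00134545, -0.00144108, -0.00187124,  0.00071199, -0.0021806 ,
        0.00071236]), 'joint_torque': array([ 1.71350963e-03, -8.80245566e+01, -3.82543659e+01,  7.06473179e-02,
        4.83306020e-02, -2.56642409e-05]), 'tool_pos': array([175.47090456, 599.5380238 , 227.40258208]), 'eef_rot': array([-4.45751351e-01, -3.10955982e+00,  1.66642338e-03]), 'force': array([-0.11268454,  0.04045449, -0.2589589 ]), 'torque': array([ 0.0401555 , -0.00575812,  0.0273884 ]), 'grip_force': 0.0, 'finger_gap': 91.31578327601393}
```

View pics/top0.png

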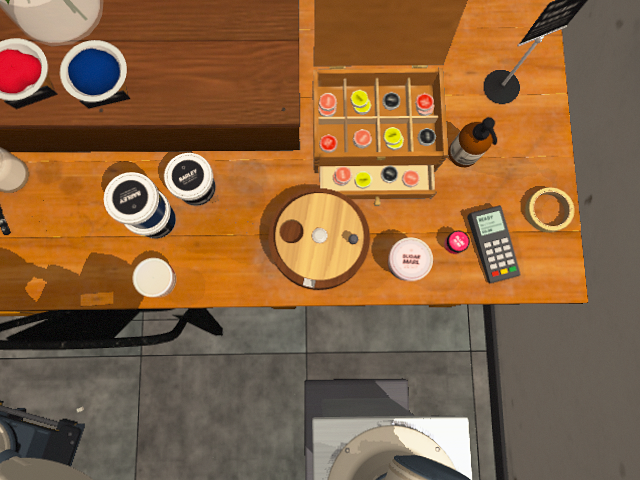

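View pics/side0.png

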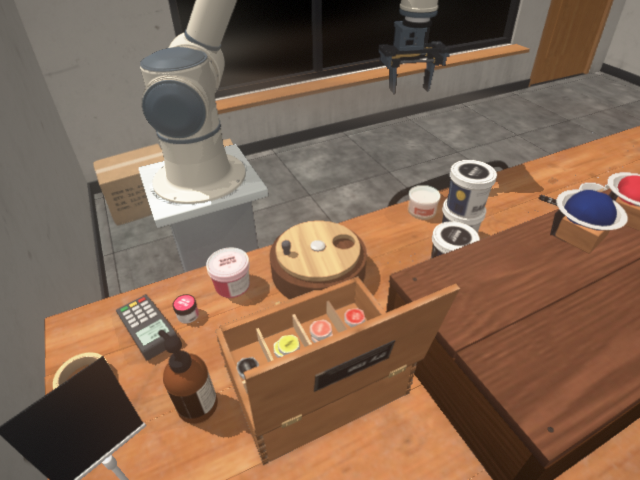

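The top view shows the wheel hub at about (319,236), the hole at (291,231), the knob at (352,238) and the slot notch at (309,283). The side view shows the hub at (318,246), the knob at (287,246) and the hole at (344,241).

```bash
cat > h.py <<'E'
import numpy as np,cv2
def ray(d,uv):
    K=np.array([[d["fx"],0,d["cx"]],[0,d["fy"],d["cy"]],[0,0,1.]])
    p=cv2.undistortPoints(np.array(uv,float).reshape(-1,1,2),K,d["dist_coeffs"]).reshape(-1,2)
    R,t=d["R"],d["t"]
    return -R.T@t,np.c_[p,np.ones(len(p))]@R
def plane(d,uv,z):
    c,r=ray(d,uv); return c+r*((z-c[2])/r[:,2])[:,None]
def tri(d1,p1,d2,p2):
    c1,r1=ray(d1,[p1]);c2,r2=ray(d2,[p2]);r1=r1[0];r2=r2[0]
    s=np.linalg.lstsq(np.c_[r1,-r2],c2-c1,rcond=None)[0]
    a=c1+s[0]*r1;b=c2+s[1]*r2
    return (a+b)/2,np.linalg.norm(a-b)
def proj(d,P):
    K=np.array([[d["fx"],0,d["cx"]],[0,d["fy"],d["cy"]],[0,0,1.]])
    return cv2.projectPoints(np.array(P,float).reshape(-1,1,3),cv2.Rodrigues(d["R"])[0],d["t"],K,d["dist_coeffs"])[0].reshape(-1,2)
def blobs(d,mask,lo=15):
    n,l,s,c=cv2.connectedComponentsWithStats(mask.astype(np.uint8))
    return [(s[i,4],c[i].round(1).tolist()) for i in range(1,n) if s[i,4]>=lo]
def world(d):  # xyz per pixel from depth
    v,u=np.mgrid[:480,:640]; c,r=ray(d,np.c_[u.ravel(),v.ravel()])
    return (c+r*d["range_z"].reshape(-1,1)).reshape(480,640,3)
E
python3 - <<'E'
from h import *
T=dict(np.load("top0.npz"));S=dict(np.load("side0.npz"))
for n,d,(u0,v0,u1,v1) in(("top",T,(260,180,380,300)),("side",S,(265,215,375,300))):
    hsv=cv2.cvtColor(d["img"],cv2.COLOR_RGB2HSV).astype(int);m=np.zeros((480,640),bool);m[v0:v1,u0:u1]=1
    print(n,"grey",blobs(d,m&(hsv[...,1]<60)&(hsv[...,2]>120)),"dark",blobs(d,m&(hsv[...,1]<110)&(hsv[...,2]<110)))
    pale=m&(hsv[...,2]>150)&(hsv[...,0]>14)&(hsv[...,0]<30)
    hole=m&(hsv[...,2]<130)&(hsv[...,1]>110)
    print("pale",blobs(d,pale,100),"brown",blobs(d,hole,40))
    W=world(d);
    w=W[m&(W[...,2]>66)&(W[...,2]<90)]; print("depth top pts",len(w),w.mean(0),np.median(w[:,2]),w.min(0),w.max(0))
print(tri(T,(319,236),S,(318,245.5)))
print(plane(T,[(319,236),(291,231),(309,283)],76))
E
cat >> h.py <<'E'
E
python3 - <<'E'
import cv2
a=cv2.imread("pics/top0.png")[180:300,250:390];b=cv2.imread("pics/side0.png")[210:300,260:380]
cv2.imwrite("pics/c.png",cv2.vconcat([cv2.resize(a[:,:],(560,320*1),interpolation=2),cv2.resize(b,(560,280),interpolation=2)]) if 0 else cv2.resize(a,(700,600),interpolation=2))
E
```

```text
top grey [(np.int32(16), [343.6, 182.8]), (np.int32(171), [319.1, 235.1]), (np.int32(80), [308.5, 282.3])] dark [(np.int32(68), [352.7, 238.8])]
pale [(np.int32(119), [283.6, 185.7]), (np.int32(637), [351.9, 187.2]), (np.int32(5598), [320.6, 236.9]), (np.int32(202), [373.4, 225.5]), (np.int32(472), [369.3, 280.7]), (np.int32(146), [344.9, 294.2]), (np.int32(143), [307.0, 294.8])] brown [(np.int32(2697), [305.5, 232.0]), (np.int32(419), [291.3, 231.2]), (np.int32(185), [376.2, 248.3])]
depth top pts 5498 [515.90203198 137.60508666  76.27901075] 76.1686945175934 [427.50653934  49.35342523  66.04356251] [617.46915903 234.81154548  88.08888977]
side grey [(np.int32(711), [284.0, 224.0]), (np.int32(121), [339.2, 217.7]), (np.int32(125), [317.3, 245.2])] dark [(np.int32(64), [286.2, 248.6])]
pale [(np.int32(3495), [316.4, 249.3])] brown [(np.int32(112), [342.6, 241.7]), (np.int32(1716), [320.8, 276.7]), (np.int32(168), [340.2, 295.8])]
depth top pts 3829 [530.87742768 136.38188279  76.17831516] 76.19208980632209 [425.22480647  51.94903794  66.05754514] [696.05808436 232.74528462  89.80839609]
(array([516.59175743, 141.78834039,  76.55357136]), np.float64(3.2708505564221553))
[[516.0489474  140.26803728  76.        ]
 [527.13958018 197.39983894  76.        ]
 [420.21961989 161.97326712  76.        ]]
```

View pics/c.png

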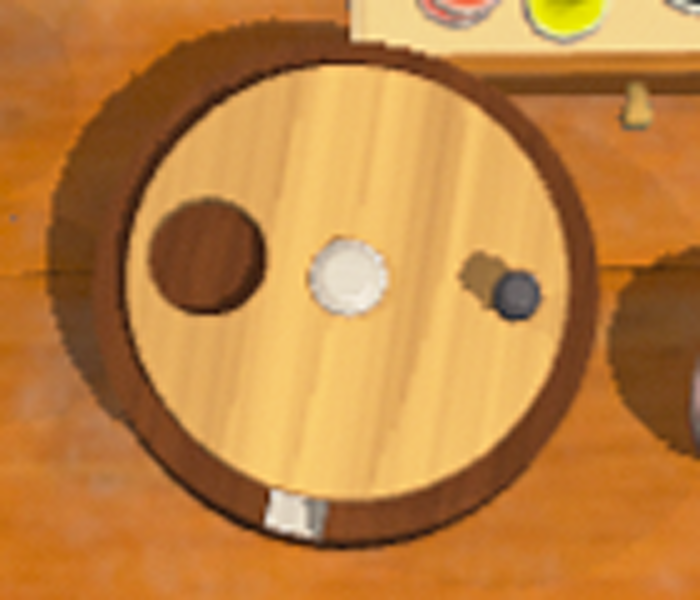

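The crop confirms it: the hub is at (319.3,235), the hole at (291.4,231.2), the knob top at (353,239), and the notch is centred near (309,283). Next I'll fit the geometry precisely and check clearances.

```bash
cat >> h.py <<'E'
def circ(P):
    A=np.c_[2*P[:,:2],np.ones(len(P))];s=np.linalg.lstsq(A,(P[:,:2]**2).sum(1),rcond=None)[0]
    return s[:2],np.sqrt(s[2]+s[:2]@s[:2])
E
python3 - <<'E'
from h import *
T=dict(np.load("top0.npz"));S=dict(np.load("side0.npz"))
for n,d,(u0,v0,u1,v1) in(("top",T,(260,180,380,300)),("side",S,(265,215,375,300))):
    hsv=cv2.cvtColor(d["img"],cv2.COLOR_RGB2HSV).astype(int);m=np.zeros((480,640),np.uint8)
    m[v0:v1,u0:u1]=((hsv[...,2]>150)&(hsv[...,0]>14)&(hsv[...,0]<30))[v0:v1,u0:u1]
    m=cv2.morphologyEx(m,cv2.MORPH_OPEN,np.ones((3,3)))
    c=max(cv2.findContours(m,cv2.RETR_EXTERNAL,cv2.CHAIN_APPROX_NONE)[0],key=cv2.contourArea).reshape(-1,2)
    P=plane(d,c,76);k=np.ones(len(P),bool)
    for _ in range(5):
        o,r=circ(P[k]);k=abs(np.hypot(*(P[:,:2]-o).T)-r)<2.5
    print(n,"disc",o,r,k.sum(),len(k))
    W=world(d)
    if n=="top":
        print("slot@42",plane(d,[(308.5,282.3)],42),"@60",plane(d,[(309.3,283)],60));o1=o
        for nm,(a,b,e,f) in dict(pot=(385,235,436,285),box=(312,60,448,200),candle=(128,255,180,300)).items():
            w=W[b:f,a:e].reshape(-1,3);w=w[w[:,2]>30];print(nm,w.min(0).round(),w.max(0).round(),np.median(w,0).round())
        w=W[150:200,312:448].reshape(-1,3);w=w[w[:,2]>30];print("front",w.min(0).round(),w.max(0).round())
print("hole",plane(T,[(291.4,231.2)],76),plane(S,[(343.5,241.2)],76))
print("knob tri",tri(T,(353,238.5),S,(286,243.5)),plane(T,[(353,238.7)],108))
print(tri(T,(319.1,235.1),S,(317.5,244.8)))
E
```

```text
top disc [517.09536633 139.95109819] 89.67039454785592 243 261
slot@42 [[424.96301664 162.73913824  42.        ]] @60 [[421.75493972 161.24311188  60.        ]]
pot [311. -90.  31.] [ 513.  170. 1212.] [467. -44.  72.]
box [ 311. -122.   30.] [ 869.  170. 1212.] [762.  15.  79.]
candle [311. 170.  31.] [ 481.  521. 1212.] [439. 480.  55.]
front [ 311. -122.   30.] [ 712.  170. 1212.]
side disc [519.13626242 140.50208324] 89.98471816926497 203 204
hole [[526.71318593 196.58481414  76.        ]] [[529.17702366 198.85454559  76.        ]]
knob tri (array([506.01221452,  74.24350145, 101.23831257]), np.float64(2.4410953332693954)) [[504.00107379  73.70081522 108.        ]]
(array([517.59021922, 140.97823012,  79.75760593]), np.float64(1.8348611012852323))
```

Emit:
play_rows(plan=[[18, -31, 0, 0, 0, 0, 0], [18, -31, 0, 0, 0, 0, 0], [18, -31, 0, 0, 0, 0, 0], [18, -31, 0, 0, 0, 0, 0], [18, -31, 0, 0, 0, 0, 0], [18, -31, 0, 0, 0, 0, 0], [18, -31, 0, 0, 0, 0, 0], [18, -31, 0, 0, 0, 0, 0]], force=20)

```text
time: 0.77
tool_pos: [319.9, 350.2, 227.8]
eef_rot: [-0.445, -3.11, 0.0]
force: [0.8, 0.6, 0.1]
finger_gap: 40.6
grip_force: 0.0
```

Emit:
play_rows(plan=[[18, -31, 0, 0, 0, 0, 0], [18, -31, 0, 0, 0, 0, 0], [18, -31, 0, 0, 0, 0, 0], [18, -31, 0, 0, 0, 0, 0], [18, -31, 0, 0, 0, 0, 0], [18, -31, 0, 0, 0, 0, 0], [18, -31, 0, 0, 0, 0, 0], [0, 0, 0, 0, 0, 0, 0]])

```text
time: 1.43
tool_pos: [448.4, 130.4, 227.9]
eef_rot: [0.451, 3.107, -0.002]
force: [-0.1, 1.3, 0.4]
finger_gap: 0.1
grip_force: 0.0
```

Emit:
play_rows(plan=[[8, -13, -26, 0, 0, 0, 0], [8, -13, -26, 0, 0, 0, 0], [8, -13, -26, 0, 0, 0, 0], [3, -6, -20, 0, 0, 0, 0], [0, 0, 0, 0, 0, 0, 0], [0, 0, 0, 0, 0, 0, 0]])

```text
time: 1.93
tool_pos: [471.9, 89.7, 129.5]
eef_rot: [-0.447, -3.107, 0.001]
force: [0.0, 0.8, 0.8]
finger_gap: 0.5
grip_force: 0.0
```

```bash
python3 - <<'E'
from cell import manip,get_image
import cv2
d=get_image("top");a=d["img"][140:300,230:420,::-1];b=get_image("side")["img"][190:350,215:405,::-1]
cv2.imwrite("pics/d.png",cv2.resize(cv2.hconcat([a,b]),(798,336),interpolation=2))
s=manip.read_state();print(s["tool_pos"],s["time"])
E
```

```text
[472.79699178  90.32078189 130.93556003] 2.0333
```

View pics/d.png

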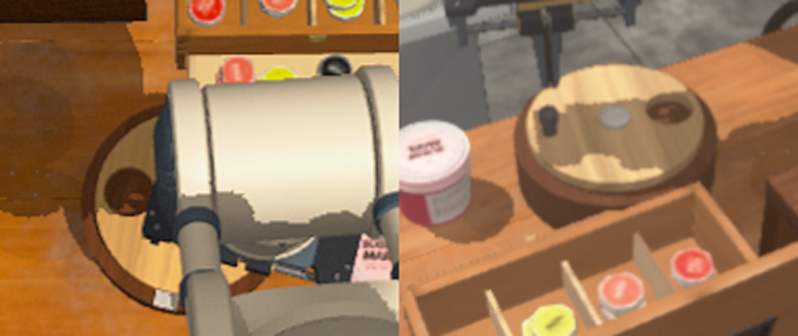

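The side view shows the closed fingers behind the knob with a clear gap, and the arm hides half of the top view. Next I'll work out the push path.

```bash
python3 - <<'E'
import numpy as np
s=np.cumsum([0,3,6,9,12,12,12,12]);ph=np.radians(-107.7)+s/68;al=np.radians([-16,-16,-10,-4,2,8,14,20])
P=np.c_[517.5+68*np.cos(ph)-26*np.cos(al),140.3+68*np.sin(ph)-26*np.sin(al)]
print(P.round(1),np.diff(P,axis=0).round(1))
E
```

```text
[[471.8  82.7]
 [474.7  81.8]
 [480.   77.9]
 [488.6  74.2]
 [500.5  72. ]
 [512.4  71.9]
 [524.   73.9]
 [534.8  77.8]] [[ 2.9 -0.8]
 [ 5.2 -4. ]
 [ 8.6 -3.7]
 [11.9 -2.2]
 [11.9 -0.1]
 [11.6  2. ]
 [10.9  3.9]]
```

Emit:
play_rows(plan=[[0, -4, -8, 0, 0, 0, 0], [0, -4, -12, 0, 0, 0, 0], [0, 0, -13, 0, 0, 0, 0], [0, 0, 0, 0, 0, 0, 0], [0, 0, 0, 0, 0, 0, 0]])

```text
time: 2.45
tool_pos: [472.4, 82.0, 97.1]
eef_rot: [-0.445, -3.11, 0.0]
force: [-0.2, -0.2, -0.9]
finger_gap: 0.6
grip_force: 0.0
```

Emit:
play_rows(plan=[[3, -1, 0, 0, 0, 0, 0], [5, -4, 0, 0, 0, 6, 0], [8.5, -3.5, 0, 0, 0, 6, 0], [12, -2, 0, 0, 0, 6, 0], [12, 0, 0, 0, 0, 6, 0], [11.5, 2, 0, 0, 0, 6, 0], [11, 4, 0, 0, 0, 6, 0], [0, 0, 20, 0, 0, 0, 0]])

```text
time: 3.12
tool_pos: [536.8, 77.7, 115.8]
eef_rot: [0.548, -3.092, -0.0]
force: [-0.5, -0.3, -0.3]
finger_gap: 0.5
grip_force: 0.0
```

Emit:
play_rows(plan=[[0, 0, 40, 0, 0, 0, 0], [0, 0, 20, 0, 0, 0, 0]])

```text
time: 3.28
tool_pos: [536.9, 77.5, 180.7]
eef_rot: [-0.537, 3.092, -0.001]
force: [1.1, 0.1, 0.8]
finger_gap: 0.5
grip_force: 0.0
```

```bash
cat > ang.py <<'E'
from h import *
from cell import manip,get_image
HUB=np.array([519.1,140.5])  # side-camera estimate, pairs with side-camera hole
def theta(save=None):
    t=manip.read_state()["time"];d=get_image("side");t=manip.read_state()["time"]-0.05
    im=d["img"]
    # unwrap ring at r=58 on the top-face plane, find dark brown arc; mean of three radii
    a=np.radians(np.arange(0,360,1.));sc=[]
    h=[]
    hsv=cv2.cvtColor(im,cv2.COLOR_RGB2HSV)
    for r in(46,52,58,64,70):
        P=np.c_[HUB[0]+r*np.cos(a),HUB[1]+r*np.sin(a),np.full(360,76.)];uv=proj(d,P).round().astype(int)
        sc.append(hsv[uv[:,1],uv[:,0]])
    sc=np.array(sc).astype(int)
    if save: cv2.imwrite(save,cv2.resize(im[190:350,215:405,::-1],(760,640)[:1]+(600,),interpolation=2))
    return t,sc,im
E
python3 - <<'E'
from ang import *
t,sc,im=theta("pics/e.png")
print(t,manip.read_state()["tool_pos"])
m=sc[2]
for i in range(0,360,10): print(i,m[i].tolist(),end=" ")
E
```

```text
3.2833 [538.38291923  77.55110938 183.60065443]
0 [14, 92, 116] 10 [16, 109, 159] 20 [16, 110, 206] 30 [18, 101, 241] 40 [18, 102, 234] 50 [16, 108, 222] 60 [17, 104, 232] 70 [20, 95, 244] 80 [19, 100, 240] 90 [19, 98, 241] 100 [20, 95, 246] 110 [19, 100, 239] 120 [17, 106, 226] 130 [17, 104, 227] 140 [17, 105, 225] 150 [14, 109, 119] 160 [11, 109, 98] 170 [21, 23, 225] 180 [14, 40, 145] 190 [13, 116, 121] 200 [16, 106, 224] 210 [16, 107, 225] 220 [18, 103, 235] 230 [20, 96, 245] 240 [20, 94, 246] 250 [20, 97, 243] 260 [20, 96, 246] 270 [19, 98, 241] 280 [17, 105, 230] 290 [18, 102, 236] 300 [20, 96, 245] 310 [19, 100, 240] 320 [17, 107, 227] 330 [16, 110, 156] 340 [16, 109, 155] 350 [10, 65, 82]
```

View pics/e.png

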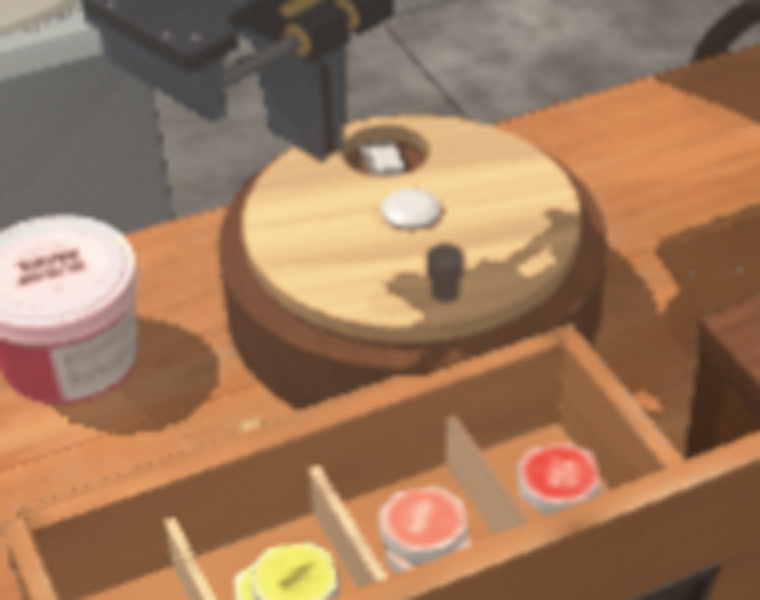

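The hole is over the slot at this moment (crop (385,155), with the steel floor showing) and the knob is diagonally opposite, free and running. I'll move to a waiting spot above the left side and track the angle from the side camera.

Emit:
play_rows(plan=[[-5, 32, 0, 0, 0, 0, 0], [-5, 32, 0, 0, 0, 0, 0], [-5, 30, -16, 0, 0, 0, 0], [0, 30, -20, 0, 0, 0, 0], [0, 0, -10, 0, 0, 0, 0]])

```text
time: 3.75
tool_pos: [520.2, 205.6, 130.4]
eef_rot: [-0.541, 3.094, 0.002]
force: [-1.7, -0.3, 0.1]
finger_gap: 0.3
grip_force: 0.0
```

```bash
cat > ang.py <<'E'
from h import *
from cell import manip,get_image
import json,os
HUB=np.array([519.1,140.5])  # side-camera estimate of hub
SLOT=167.0
def theta(d):
    hsv=cv2.cvtColor(d["img"],cv2.COLOR_RGB2HSV).astype(int)
    bad=((hsv[...,2]<140)|(hsv[...,1]<60)).astype(np.float32)
    g=np.linspace(-22,22,23);X,Y=np.meshgrid(g,g);k=X**2+Y**2<22.5**2;X,Y=X[k],Y[k]
    a=np.radians(np.arange(360))[:,None];c,s=np.cos(a),np.sin(a)
    P=np.stack([HUB[0]+c*(58+X)-s*Y,HUB[1]+s*(58+X)+c*Y,np.full((360,len(X)),76.)],-1)
    uv=proj(d,P.reshape(-1,3)).astype(np.float32)
    sc=cv2.remap(bad,uv[:,0].reshape(360,-1),uv[:,1].reshape(360,-1),1).mean(1)
    w=np.clip(sc-0.75*sc.max(),0,None);i=sc.argmax();o=(np.arange(360)-i+180)%360-180;k=abs(o)<25
    return (i+(w*o)[k].sum()/w[k].sum())%360,sc.max()
def look(save=None,n=1):
    for i in range(n):
        d=get_image("side");s=manip.read_state();th,q=theta(d)
        print("t=%.3f hole=%.1f th=%.1f deg q=%.2f"%(s["time"]-0.05,th,(th-SLOT+180)%360-180,q))
    print(s["tool_pos"].round(1),s["force"].round(1))
    if save: cv2.imwrite(save,cv2.resize(d["img"][190:350,215:405,::-1],(760,600),interpolation=2))
E
python3 - <<'E'
from ang import *
d=dict(np.load("side0.npz"));print(theta(d))
look(n=4)
E
```

```text
(np.float64(81.11405677249158), np.float32(0.923419))
t=3.750 hole=231.2 th=64.2 deg q=0.94
t=3.800 hole=238.0 th=71.0 deg q=0.95
t=3.850 hole=244.6 th=77.6 deg q=0.94
t=3.900 hole=251.2 th=84.2 deg q=0.95
[520.9 200.9 131.7] [ 0.6 -0.6  0.7]
```

Emit:
play_rows(plan=[[0, 0, 0, 0, 0, 0, 0], [0, 0, 0, 0, 0, 0, 0], [0, 0, 0, 0, 0, 0, 0], [0, 0, 0, 0, 0, 0, 0], [0, 0, 0, 0, 0, 0, 0], [0, 0, 0, 0, 0, 0, 0], [0, 0, 0, 0, 0, 0, 0], [0, 0, 0, 0, 0, 0, 0]])

```text
time: 4.62
tool_pos: [520.6, 201.3, 130.9]
eef_rot: [-0.537, 3.095, -0.0]
force: [0.1, -0.1, -0.1]
finger_gap: 0.5
grip_force: 0.0
```

Emit:
play_rows(plan=[[0, 0, 0, 0, 0, 0, 0], [0, 0, 0, 0, 0, 0, 0], [0, 0, 0, 0, 0, 0, 0], [0, 0, 0, 0, 0, 0, 0], [0, 0, 0, 0, 0, 0, 0], [0, 0, 0, 0, 0, 0, 0], [0, 0, 0, 0, 0, 0, 0], [0, 0, 0, 0, 0, 0, 0]])

```text
time: 5.28
tool_pos: [520.6, 201.3, 130.9]
eef_rot: [-0.537, 3.095, -0.0]
force: [-0.9, -1.2, 0.4]
finger_gap: 0.6
grip_force: 0.0
```

Emit:
play_rows(plan=[[0, 0, 0, 0, 0, 0, 0], [0, 0, 0, 0, 0, 0, 0], [0, 0, 0, 0, 0, 0, 0], [0, 0, 0, 0, 0, 0, 0], [0, 0, 0, 0, 0, 0, 0], [0, 0, 0, 0, 0, 0, 0], [0, 0, 0, 0, 0, 0, 0], [0, 0, 0, 0, 0, 0, 0]])

```text
time: 5.95
tool_pos: [520.6, 201.3, 130.9]
eef_rot: [-0.537, 3.095, 0.0]
force: [0.4, 1.4, 0.7]
finger_gap: 0.3
grip_force: 0.0
```

Emit:
play_rows(plan=[[0, 0, 0, 0, 0, 0, 0], [0, 0, 0, 0, 0, 0, 0], [0, 0, 0, 0, 0, 0, 0], [0, 0, 0, 0, 0, 0, 0], [0, 0, 0, 0, 0, 0, 0], [0, 0, 0, 0, 0, 0, 0], [0, 0, 0, 0, 0, 0, 0], [0, 0, 0, 0, 0, 0, 0]])

```text
time: 6.62
tool_pos: [520.6, 201.3, 130.9]
eef_rot: [0.537, -3.095, 0.0]
force: [-0.1, -0.1, 0.2]
finger_gap: 0.5
grip_force: 0.0
```

```bash
python3 -c "
from ang import *
look(n=4)"
```

```text
t=6.617 hole=220.9 th=53.9 deg q=0.94
t=6.667 hole=226.7 th=59.7 deg q=0.94
t=6.717 hole=231.6 th=64.6 deg q=0.94
t=6.767 hole=237.4 th=70.4 deg q=0.94
[520.6 201.3 130.9] [ 0.1 -0.8 -0.2]
```

Emit:
play_rows(plan=[[0, 0, 0, 0, 0, 0, 0], [0, 0, 0, 0, 0, 0, 0], [0, 0, 0, 0, 0, 0, 0], [0, 0, 0, 0, 0, 0, 0], [0, 0, 0, 0, 0, 0, 0], [0, 0, 0, 0, 0, 0, 0], [0, 0, 0, 0, 0, 0, 0], [0, 0, 0, 0, 0, 0, 0]])

```text
time: 7.48
tool_pos: [520.6, 201.3, 130.9]
eef_rot: [0.537, -3.095, 0.0]
force: [0.1, -0.5, -0.3]
finger_gap: 0.4
grip_force: 0.0
```

Emit:
play_rows(plan=[[0, 0, 0, 0, 0, 0, 0], [0, 0, 0, 0, 0, 0, 0], [0, 0, 0, 0, 0, 0, 0], [0, 0, 0, 0, 0, 0, 0], [0, 0, 0, 0, 0, 0, 0], [0, 0, 0, 0, 0, 0, 0], [0, 0, 0, 0, 0, 0, 0], [0, 0, 0, 0, 0, 0, 0]])

```text
time: 8.15
tool_pos: [520.6, 201.3, 130.9]
eef_rot: [0.537, -3.095, 0.0]
force: [0.3, -0.1, 0.0]
finger_gap: 0.6
grip_force: 0.0
```

Emit:
play_rows(plan=[[0, 0, 0, 0, 0, 0, 0], [0, 0, 0, 0, 0, 0, 0], [0, 0, 0, 0, 0, 0, 0], [0, 0, 0, 0, 0, 0, 0], [0, 0, 0, 0, 0, 0, 0], [0, 0, 0, 0, 0, 0, 0], [0, 0, 0, 0, 0, 0, 0], [0, 0, 0, 0, 0, 0, 0]])

```text
time: 8.82
tool_pos: [520.6, 201.3, 130.9]
eef_rot: [-0.537, 3.095, 0.0]
force: [0.6, -0.8, 0.6]
finger_gap: 0.3
grip_force: 0.0
```

Emit:
play_rows(plan=[[0, 0, 0, 0, 0, 0, 0], [0, 0, 0, 0, 0, 0, 0], [0, 0, 0, 0, 0, 0, 0], [0, 0, 0, 0, 0, 0, 0], [0, 0, 0, 0, 0, 0, 0], [0, 0, 0, 0, 0, 0, 0], [0, 0, 0, 0, 0, 0, 0], [0, 0, 0, 0, 0, 0, 0]])

```text
time: 9.48
tool_pos: [520.6, 201.3, 130.9]
eef_rot: [-0.537, 3.095, 0.0]
force: [0.2, 0.3, -0.5]
finger_gap: 0.3
grip_force: 0.0
```

```bash
python3 -c "
from ang import *
look(n=5)"
```

```text
t=9.483 hole=151.0 th=-16.0 deg q=0.91
t=9.533 hole=155.6 th=-11.4 deg q=0.92
t=9.583 hole=159.6 th=-7.4 deg q=0.93
t=9.633 hole=164.1 th=-2.9 deg q=0.93
t=9.683 hole=168.3 th=1.3 deg q=0.94
[520.6 201.3 130.9] [-0.2  0.3  0.9]
```

```bash
cat > fit.py <<'E'
import numpy as np
from scipy.optimize import least_squares
D=np.array([(3.75,64.2),(3.8,71),(3.85,77.6),(3.9,84.2),(6.617,413.9),(6.667,419.7),(6.717,424.6),(6.767,430.4),(9.483,704),(9.533,708.6),(9.583,712.6),(9.633,717.1),(9.683,721.3)])
import sys
for a in sys.argv[1:]: t,h=a.split(",");D=np.r_[D,[[float(t),float(h)]]]
t=D[:,0]-D[0,0];th=np.radians(D[:,1])
def sol(p,t,a): v=p[1];b=p[2];c=v+a/b;return p[0]+c/b*(1-np.exp(-b*t))-a/b*t
def run(a):
    r=least_squares(lambda p:sol(p,t,a)-th,[1.1,2.3,.05])
    p=r.x;ts=np.log(1+p[1]*p[2]/a)/p[2];tt=np.arange(0,ts,.001);s=sol(p,tt,a)
    print("a",a,"p",p.round(3),"res",np.degrees(np.sqrt((r.fun**2).mean())).round(2),"stop t%.1f th %.2f turns"%(ts+D[0,0],s[-1]/2/np.pi))
    for n in(3,4):
        i=np.searchsorted(s,2*np.pi*n)
        if i<len(s): print(n,"t=%.3f v=%.3f"%(tt[i]+D[0,0],(s[i]-s[i-10])/.01))
for a in(.02,.035,.05): run(a)
E
python3 fit.py
```

```text
a 0.02 p [1.122 2.33  0.055] res 0.26 stop t40.1 th 4.81 turns
3 t=14.310 v=1.142
4 t=21.437 v=0.653
a 0.035 p [1.122 2.327 0.047] res 0.25 stop t33.8 th 4.47 turns
3 t=14.356 v=1.117
4 t=22.053 v=0.550
a 0.05 p [1.122 2.324 0.04 ] res 0.25 stop t30.1 th 4.22 turns
3 t=14.405 v=1.091
4 t=22.985 v=0.413
```

Emit:
play_rows(plan=[[0, 0, 0, 0, 0, 0, 0], [0, 0, 0, 0, 0, 0, 0], [0, 0, 0, 0, 0, 0, 0], [0, 0, 0, 0, 0, 0, 0], [0, 0, 0, 0, 0, 0, 0], [0, 0, 0, 0, 0, 0, 0], [0, 0, 0, 0, 0, 0, 0], [0, 0, 0, 0, 0, 0, 0]])

```text
time: 10.4
tool_pos: [520.6, 201.3, 130.9]
eef_rot: [-0.537, 3.095, -0.0]
force: [0.0, -0.6, 0.2]
finger_gap: 0.5
grip_force: 0.0
```

Emit:
play_rows(plan=[[0, 0, 0, 0, 0, 0, 0], [0, 0, 0, 0, 0, 0, 0], [0, 0, 0, 0, 0, 0, 0], [0, 0, 0, 0, 0, 0, 0], [0, 0, 0, 0, 0, 0, 0], [0, 0, 0, 0, 0, 0, 0], [0, 0, 0, 0, 0, 0, 0], [0, 0, 0, 0, 0, 0, 0]])

```text
time: 11.07
tool_pos: [520.6, 201.3, 130.9]
eef_rot: [0.537, -3.095, 0.0]
force: [0.6, 0.1, -0.2]
finger_gap: 0.4
grip_force: 0.0
```

Emit:
play_rows(plan=[[0, 0, 0, 0, 0, 0, 0], [0, 0, 0, 0, 0, 0, 0], [0, 0, 0, 0, 0, 0, 0], [0, 0, 0, 0, 0, 0, 0], [0, 0, 0, 0, 0, 0, 0], [0, 0, 0, 0, 0, 0, 0], [0, 0, 0, 0, 0, 0, 0], [0, 0, 0, 0, 0, 0, 0]])

```text
time: 11.73
tool_pos: [520.6, 201.3, 130.9]
eef_rot: [-0.537, 3.095, 0.0]
force: [0.8, 0.7, -1.0]
finger_gap: 0.3
grip_force: 0.0
```

Emit:
play_rows(plan=[[0, 0, 0, 0, 0, 0, 0], [0, 0, 0, 0, 0, 0, 0], [0, 0, 0, 0, 0, 0, 0], [0, 0, 0, 0, 0, 0, 0], [0, 0, 0, 0, 0, 0, 0], [0, 0, 0, 0, 0, 0, 0], [0, 0, 0, 0, 0, 0, 0], [0, 0, 0, 0, 0, 0, 0]])

```text
time: 12.4
tool_pos: [520.6, 201.3, 130.9]
eef_rot: [0.537, -3.095, 0.0]
force: [-0.5, -0.0, 0.2]
finger_gap: 0.2
grip_force: 0.0
```

Emit:
play_rows(plan=[[0, 0, 0, 0, 0, 0, 0], [0, 0, 0, 0, 0, 0, 0], [0, 0, 0, 0, 0, 0, 0], [0, 0, 0, 0, 0, 0, 0], [0, 0, 0, 0, 0, 0, 0], [0, 0, 0, 0, 0, 0, 0], [0, 0, 0, 0, 0, 0, 0], [0, 0, 0, 0, 0, 0, 0]])

```text
time: 13.07
tool_pos: [520.6, 201.3, 130.9]
eef_rot: [-0.537, 3.095, -0.0]
force: [0.2, 0.3, 0.2]
finger_gap: 0.6
grip_force: 0.0
```

Emit:
play_rows(plan=[[0, 0, 0, 0, 0, 0, 0], [0, 0, 0, 0, 0, 0, 0], [0, 0, 0, 0, 0, 0, 0], [0, 0, 0, 0, 0, 0, 0], [0, 0, 0, 0, 0, 0, 0], [0, 0, 0, 0, 0, 0, 0], [0, 0, 0, 0, 0, 0, 0], [0, 0, 0, 0, 0, 0, 0]])

```text
time: 13.73
tool_pos: [520.6, 201.3, 130.9]
eef_rot: [0.537, -3.095, 0.0]
force: [-0.1, 0.8, 0.1]
finger_gap: 0.3
grip_force: 0.0
```

Emit:
play_rows(plan=[[0, 0, 0, 0, 0, 0, 0], [0, 0, 0, 0, 0, 0, 0], [0, 0, 0, 0, 0, 0, 0], [0, 0, 0, 0, 0, 0, 0], [0, 0, 0, 0, 0, 0, 0], [0, 0, 0, 0, 0, 0, 0], [0, 0, 0, 0, 0, 0, 0], [0, 0, 0, 0, 0, 0, 0]])

```text
time: 14.4
tool_pos: [520.6, 201.3, 130.9]
eef_rot: [0.537, -3.095, -0.0]
force: [0.1, -0.1, -0.1]
finger_gap: 0.6
grip_force: 0.0
```

```bash
python3 -c "
from ang import *
look(n=2)"
```

```text
t=14.400 hole=166.8 th=-0.2 deg q=0.94
t=14.450 hole=169.7 th=2.7 deg q=0.93
[520.6 201.3 130.9] [-0.3 -0.2  0.1]
```

Emit:
play_rows(plan=[[0, 0, 0, 0, 0, 0, 0], [0, 0, 0, 0, 0, 0, 0], [0, 0, 0, 0, 0, 0, 0], [0, 0, 0, 0, 0, 0, 0], [0, 0, 0, 0, 0, 0, 0], [0, 0, 0, 0, 0, 0, 0], [0, 0, 0, 0, 0, 0, 0], [0, 0, 0, 0, 0, 0, 0]])

```text
time: 15.17
tool_pos: [520.6, 201.3, 130.9]
eef_rot: [0.537, -3.095, -0.0]
force: [0.6, -0.4, -0.3]
finger_gap: 0.5
grip_force: 0.0
```

Emit:
play_rows(plan=[[0, 0, 0, 0, 0, 0, 0], [0, 0, 0, 0, 0, 0, 0], [0, 0, 0, 0, 0, 0, 0], [0, 0, 0, 0, 0, 0, 0], [0, 0, 0, 0, 0, 0, 0], [0, 0, 0, 0, 0, 0, 0], [0, 0, 0, 0, 0, 0, 0], [0, 0, 0, 0, 0, 0, 0]])

```text
time: 15.83
tool_pos: [520.6, 201.3, 130.9]
eef_rot: [0.537, -3.095, 0.0]
force: [-0.1, 0.0, 0.1]
finger_gap: 0.8
grip_force: 0.0
```

Emit:
play_rows(plan=[[0, 0, 0, 0, 0, 0, 0], [0, 0, 0, 0, 0, 0, 0], [0, 0, 0, 0, 0, 0, 0], [0, 0, 0, 0, 0, 0, 0], [0, 0, 0, 0, 0, 0, 0], [0, 0, 0, 0, 0, 0, 0], [0, 0, 0, 0, 0, 0, 0], [0, 0, 0, 0, 0, 0, 0]])

```text
time: 16.5
tool_pos: [520.6, 201.3, 130.9]
eef_rot: [-0.537, 3.095, 0.0]
force: [-0.2, -0.0, -0.1]
finger_gap: 0.9
grip_force: 0.0
```

```bash
python3 -c "
from ang import *
look('pics/f.png',n=3)"
```

```text
t=16.500 hole=286.5 th=119.5 deg q=0.95
t=16.550 hole=289.0 th=122.0 deg q=0.94
t=16.600 hole=291.9 th=124.9 deg q=0.95
[520.6 201.3 130.9] [-0.3 -0.3  0.2]
```

View pics/f.png

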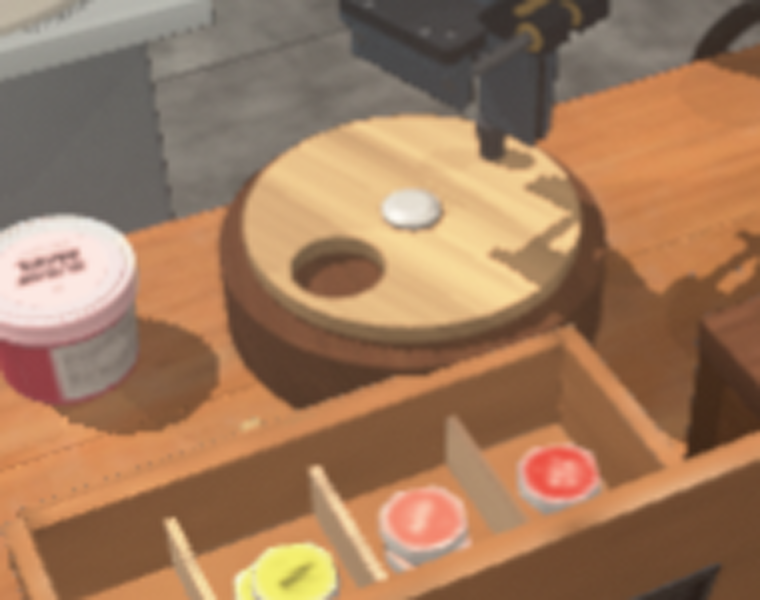

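The hole is at crop (338,267). The knob, at (490,140), has just passed in front of the finger. I'll refit the run-down.

```bash
python3 fit.py 14.4,1079.8 14.45,1082.7 16.5,1199.5 16.55,1202 16.6,1204.9
```

```text
a 0.02 p [1.112 2.353 0.059] res 0.93 stop t39.0 th 4.65 turns
3 t=14.430 v=1.099
4 t=22.113 v=0.576
a 0.035 p [1.117 2.339 0.049] res 0.5 stop t33.4 th 4.40 turns
3 t=14.418 v=1.095
4 t=22.477 v=0.504
a 0.05 p [1.122 2.324 0.04 ] res 0.22 stop t30.1 th 4.22 turns
3 t=14.404 v=1.091
4 t=22.983 v=0.413
```

Emit:
play_rows(plan=[[0, 0, 0, 0, 0, 0, 0], [0, 0, 0, 0, 0, 0, 0], [0, 0, 0, 0, 0, 0, 0], [0, 0, 0, 0, 0, 0, 0], [0, 0, 0, 0, 0, 0, 0], [0, 0, 0, 0, 0, 0, 0], [0, 0, 0, 0, 0, 0, 0], [0, 0, 0, 0, 0, 0, 0]])

```text
time: 17.32
tool_pos: [520.6, 201.3, 130.9]
eef_rot: [0.537, -3.095, -0.0]
force: [0.4, 0.5, -1.0]
finger_gap: 0.5
grip_force: 0.0
```

Emit:
play_rows(plan=[[0, 0, -10, 0, 0, 0, 0], [0, 0, -12, 0, 0, 0, 0], [0, 0, -8, 0, 0, 0, 0], [0, 0, -3, 0, 0, 0, 0], [0, 0, 0, 0, 0, 0, 0], [0, 0, 0, 0, 0, 0, 0], [0, 0, 0, 0, 0, 0, 0]])

```text
time: 17.9
tool_pos: [520.8, 201.4, 98.2]
eef_rot: [-0.537, 3.095, 0.0]
force: [0.3, -0.8, 0.2]
finger_gap: 0.5
grip_force: 0.0
```

```bash
python3 -c "
from ang import *
look(n=2)"
```

```text
t=17.900 hole=359.6 th=-167.4 deg q=0.96
t=17.950 hole=2.0 th=-165.0 deg q=0.96
[520.9 201.4  98.3] [-0.1  0.1  0.7]
```

Emit:
play_rows(plan=[[0, 0, -3, 0, 0, 0, 0], [0, 0, -2, 0, 0, 0, 0], [0, 0, 0, 0, 0, 0, 0], [0, 0, 0, 0, 0, 0, 0], [0, 0, 0, 0, 0, 0, 0], [0, 0, 0, 0, 0, 0, 0], [0, 0, 0, 0, 0, 0, 0], [0, 0, 0, 0, 0, 0, 0]])

```text
time: 18.67
tool_pos: [520.6, 201.4, 93.0]
eef_rot: [-0.537, 3.095, 0.0]
force: [-0.2, -0.2, 0.2]
finger_gap: 0.3
grip_force: 0.0
```

Emit:
play_rows(plan=[[0, 0, 0, 0, 0, 0, 0], [0, 0, 0, 0, 0, 0, 0], [0, 0, 0, 0, 0, 0, 0], [0, 0, 0, 0, 0, 0, 0], [0, 0, 0, 0, 0, 0, 0], [0, 0, 0, 0, 0, 0, 0], [0, 0, 0, 0, 0, 0, 0], [0, 0, 0, 0, 0, 0, 0]])

```text
time: 19.33
tool_pos: [520.6, 201.3, 92.9]
eef_rot: [0.537, -3.095, -0.0]
force: [-1.0, 0.0, 0.1]
finger_gap: 0.5
grip_force: 0.0
```

Emit:
play_rows(plan=[[0, 0, 0, 0, 0, 0, 0], [0, 0, 0, 0, 0, 0, 0], [0, 0, 0, 0, 0, 0, 0], [0, 0, 0, 0, 0, 0, 0], [0, 0, 0, 0, 0, 0, 0], [0, 0, 0, 0, 0, 0, 0], [0, 0, 0, 0, 0, 0, 0], [0, 0, 0, 0, 0, 0, 0]])

```text
time: 20.0
tool_pos: [520.6, 201.3, 92.9]
eef_rot: [-0.537, 3.095, 0.0]
force: [0.8, 0.7, -0.3]
finger_gap: 0.2
grip_force: 0.0
```

```bash
python3 -c "
from ang import *
look(n=2)"
```

```text
t=20.000 hole=91.6 th=-75.4 deg q=0.99
t=20.050 hole=93.8 th=-73.2 deg q=0.99
[520.6 201.3  92.9] [-0.4  0.2  0.6]
```

Emit:
play_rows(plan=[[0, 0, 0, 0, 0, 0, 0], [0, 0, 0, 0, 0, 0, 0], [0, 0, 0, 0, 0, 0, 0], [0, 0, 0, 0, 0, 0, 0], [0, 0, 0, 0, 0, 0, 0], [0, 0, 0, 0, 0, 0, 0], [0, 0, 0, 0, 0, 0, 0], [0, 0, 0, 0, 0, 0, 0]])

```text
time: 20.77
tool_pos: [520.6, 201.3, 92.9]
eef_rot: [0.537, -3.095, 0.0]
force: [0.5, -0.1, 0.2]
finger_gap: 0.3
grip_force: 0.0
```

Emit:
play_rows(plan=[[0, 0, 0, 0, 0, 0, 0], [0, 0, 0, 0, 0, 0, 0], [0, 0, 0, 0, 0, 0, 0], [0, 0, 0, 0, 0, 0, 0], [0, 0, 0, 0, 0, 0, 0], [0, 0, 0, 0, 0, 0, 0], [0, 0, 0, 0, 0, 0, 0], [0, 0, 0, 0, 0, 0, 0]])

```text
time: 21.43
tool_pos: [520.6, 201.3, 92.9]
eef_rot: [-0.537, 3.095, 0.0]
force: [-0.1, -0.2, -0.0]
finger_gap: 0.2
grip_force: 0.0
```

```bash
python3 -c "
from ang import *
look('pics/g.png',n=3)"
```

```text
t=21.433 hole=132.9 th=-34.1 deg q=0.96
t=21.483 hole=134.0 th=-33.0 deg q=0.96
t=21.533 hole=135.8 th=-31.2 deg q=0.96
[520.6 201.3  92.9] [0.3 0.2 0.3]
```

View pics/g.png

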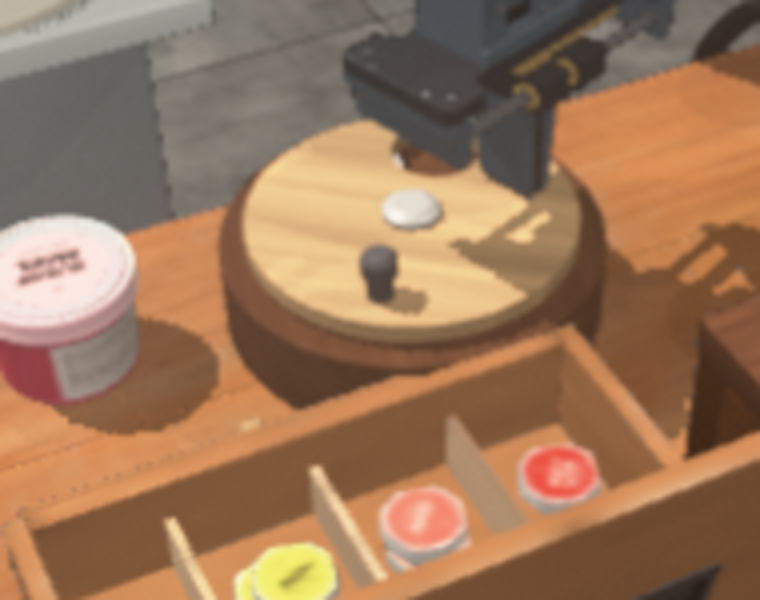

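The gripper hides part of the hole at crop (430,155), so that estimate is biased. The knob is clear at (380,270), so I'll use it instead.

```bash
cat > knob.py <<'E'
from ang import *
def knob(d):
    W=d["img"].astype(int);mx=W.max(2);mn=W.min(2)
    a=np.radians(np.arange(0,360,2));poly=proj(d,np.c_[HUB[0]+92*np.cos(a),HUB[1]+92*np.sin(a),np.full(180,92.)])
    m=np.zeros((480,640),np.uint8);cv2.fillPoly(m,[poly.astype(np.int32)],1);m=(m>0)&(mx<110)&(mx-mn<30)
    out=[]
    for s,c in blobs(d,m,20):
        p=plane(d,[c],92)[0,:2]-HUB
        out.append((int(s),float(np.hypot(*p).round(1)),float(((np.degrees(np.arctan2(p[1],p[0]))+180-SLOT+180)%360-180).round(1))))
    return out
def klook(save=None):
    d=get_image("side");s=manip.read_state();print("t=%.3f"%(s["time"]-.05),knob(d),theta(d),s["tool_pos"].round(1),s["force"].round(1))
    if save: cv2.imwrite(save,cv2.resize(d["img"][190:350,215:405,::-1],(760,600),interpolation=2))
E
python3 -c "
from knob import *
print(knob(dict(np.load('side0.npz'))),theta(dict(np.load('side0.npz'))))
klook()"; python3 fit.py 14.4,1079.8 14.45,1082.7 16.5,1199.5 16.55,1202 16.6,1204.9 17.9,1272.6 17.95,1275|tail -2
```

```text
[(58, 67.4, -84.7)] (np.float64(81.11405677249158), np.float32(0.923419))
t=21.583 [(757, 61.5, 137.2), (65, 70.5, -23.0)] (np.float64(138.18152683009876), np.float32(0.9641643)) [520.6 201.3  92.9] [-0.4  0.7  0.4]
3 t=14.389 v=1.099
4 t=22.771 v=0.437
```

```bash
python3 -c "
from h import *
d=dict(np.load('side0.npz'));H=np.array([519.1,140.5])
for uv,z in(((310,269.2),78),((310,257.5),104),((310,263.5),92)):
    p=plane(d,[uv],z)[0,:2]-H;print(np.hypot(*p),np.degrees(np.arctan2(p[1],p[0]))+180-167)
for th in(-35,-32,-28,-23,-10,0):
    a=np.radians(th-13);print(th,proj(d,[[H[0]+68*np.cos(a),H[1]+68*np.sin(a),z] for z in(78,104)]).round(1).tolist(),proj(d,[[H[0]-58*np.cos(a),H[1]-58*np.sin(a),76]]).round(1).tolist())
"
```

```text
71.36076161611615 -24.535942368443273
64.67424419873964 -25.123629557223637
69.32504924223166 -24.545839492582786
-35 [[304.5, 266.9], [304.0, 257.5]] [[327.0, 230.4]]
-32 [[306.2, 267.3], [305.7, 257.9]] [[325.7, 230.1]]
-28 [[308.4, 267.7], [308.0, 258.4]] [[324.0, 229.8]]
-23 [[311.2, 268.1], [310.9, 258.8]] [[321.8, 229.5]]
-10 [[318.9, 268.4], [318.6, 259.0]] [[315.9, 229.4]]
0 [[324.7, 267.7], [324.6, 258.4]] [[311.4, 229.8]]
```

Emit:
play_rows(plan=[[0, 0, -1, 0, 0, 0, 0], [0, 0, -0.5, 0, 0, 0, 0], [0, 0, 0, 0, 0, 0, 0], [0, 0, 0, 0, 0, 0, 0]])

```text
time: 21.97
tool_pos: [520.6, 201.3, 91.3]
eef_rot: [0.537, -3.095, 0.0]
force: [-0.5, -0.5, -0.8]
finger_gap: 0.4
grip_force: 0.0
```

```bash
python3 -c "
from knob import *
klook();klook('pics/i.png')"
```

```text
t=21.967 [(778, 60.9, 137.6), (64, 71.1, -11.6)] (np.float64(148.14782249622883), np.float32(0.9757564)) [520.6 201.3  91.4] [-0.3 -0.4  0.3]
t=22.017 [(780, 60.8, 137.8), (62, 71.2, -10.2)] (np.float64(149.57887996171712), np.float32(0.97157985)) [520.6 201.3  91.4] [ 0.7 -0.1  0.7]
```

View pics/i.png

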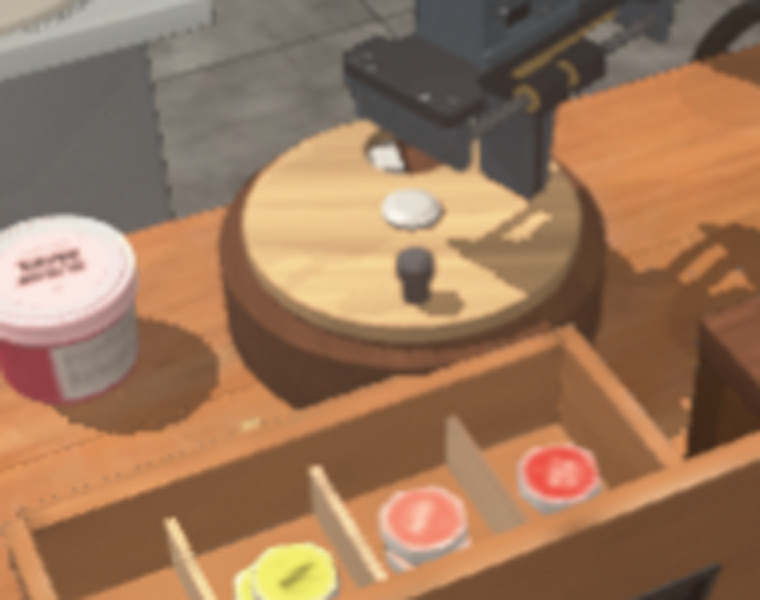

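Now the slot's steel floor shows at the left of the hole (crop (385,155)) and the knob is at (415,275). Both put the wheel about 9.5° short of centre, moving at 28°/s, so I'll press now with that lead.

Emit:
play_rows(plan=[[0, 0, 0, 0, 0, 0, 0], [0, 0, -0.8, 0, 0, 0, 0], [0, 0, -1.2, 0, 0, 0, 0], [0, 0, -0.8, 0, 0, 0, 0]])

```text
time: 22.4
tool_pos: [521.9, 201.4, 90.2]
eef_rot: [-0.536, 3.092, -0.0]
force: [-4.8, -5.7, 42.9]
finger_gap: 0.8
grip_force: 21.4
```

```bash
python3 -c "
from knob import *
klook();klook('pics/j.png')"
```

```text
t=22.400 [(819, 59.8, 137.3), (64, 70.7, -3.7)] (np.float64(154.2796537598747), np.float32(0.9737765)) [522.  201.4  90.2] [-1.9 -3.4 24.6]
t=22.450 [(818, 59.8, 137.3), (63, 71.0, -3.7)] (np.float64(154.1796114588745), np.float32(0.9737765)) [521.9 201.4  90.2] [-1.3 -4.  27.3]
```

View pics/j.png

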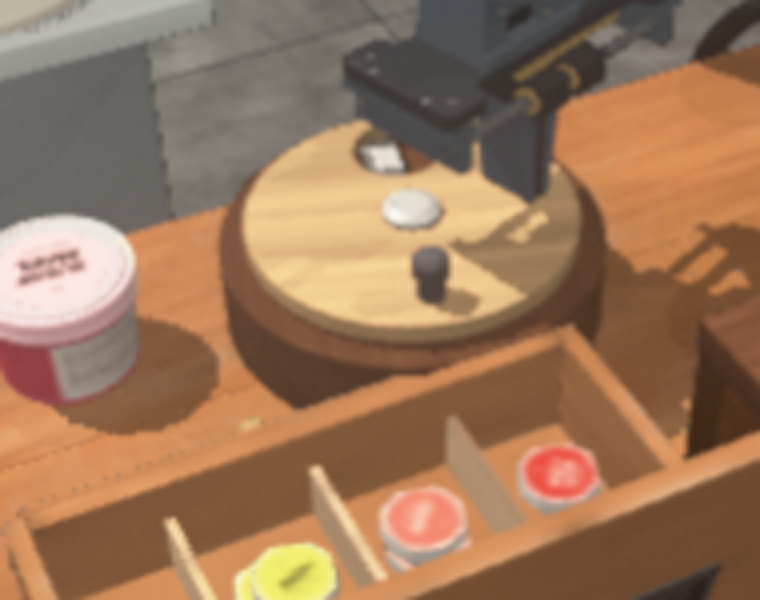

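```bash
python3 - <<'E'
from ang import *
d=get_image("side")
# knob edges near foot & head rows, hole / hub edges along rows
im=d["img"].astype(int)
for v in (255,258,261,264,267): print(v,[(u,int(im[v,u].max())) for u in range(308,336)])
print("hole row 228:",[(u,im[228,u].tolist()) for u in range(298,326)])
top=get_image("top");ti=top["img"];cv2.imwrite("pics/k.png",cv2.resize(ti[220:300,260:380,::-1],(780,520),interpolation=2))
E
```

```text
255 [(308, 222), (309, 221), (310, 221), (311, 221), (312, 225), (313, 227), (314, 228), (315, 228), (316, 227), (317, 227), (318, 226), (319, 218), (320, 200), (321, 193), (322, 188), (323, 187), (324, 191), (325, 205), (326, 208), (327, 182), (328, 154), (329, 145), (330, 147), (331, 149), (332, 150), (333, 150), (334, 148), (335, 145)]
258 [(308, 229), (309, 232), (310, 232), (311, 231), (312, 231), (313, 232), (314, 233), (315, 235), (316, 234), (317, 218), (318, 154), (319, 124), (320, 126), (321, 125), (322, 122), (323, 121), (324, 116), (325, 108), (326, 125), (327, 197), (328, 237), (329, 233), (330, 207), (331, 175), (332, 169), (333, 166), (334, 164), (335, 165)]
261 [(308, 245), (309, 245), (310, 244), (311, 244), (312, 244), (313, 243), (314, 243), (315, 242), (316, 240), (317, 217), (318, 129), (319, 102), (320, 104), (321, 106), (322, 107), (323, 102), (324, 95), (325, 90), (326, 98), (327, 175), (328, 233), (329, 235), (330, 236), (331, 236), (332, 235), (333, 233), (334, 225), (335, 194)]
264 [(308, 240), (309, 240), (310, 240), (311, 240), (312, 239), (313, 240), (31
[... 533 characters left out ...]
1, 215), (332, 226), (333, 236), (334, 238), (335, 238)]
hole row 228: [(298, [220, 178, 128]), (299, [221, 178, 129]), (300, [221, 178, 129]), (301, [220, 177, 128]), (302, [208, 167, 121]), (303, [166, 134, 98]), (304, [116, 94, 70]), (305, [112, 93, 73]), (306, [119, 102, 84]), (307, [120, 107, 94]), (308, [121, 112, 102]), (309, [128, 119, 110]), (310, [128, 120, 110]), (311, [130, 122, 113]), (312, [140, 132, 123]), (313, [134, 124, 114]), (314, [94, 76, 65]), (315, [83, 66, 57]), (316, [84, 71, 65]), (317, [81, 73, 70]), (318, [79, 75, 74]), (319, [77, 74, 74]), (320, [77, 75, 75]), (321, [76, 74, 74]), (322, [77, 74, 75]), (323, [77, 74, 75]), (324, [76, 74, 74]), (325, [77, 74, 74])]
```

View pics/k.png

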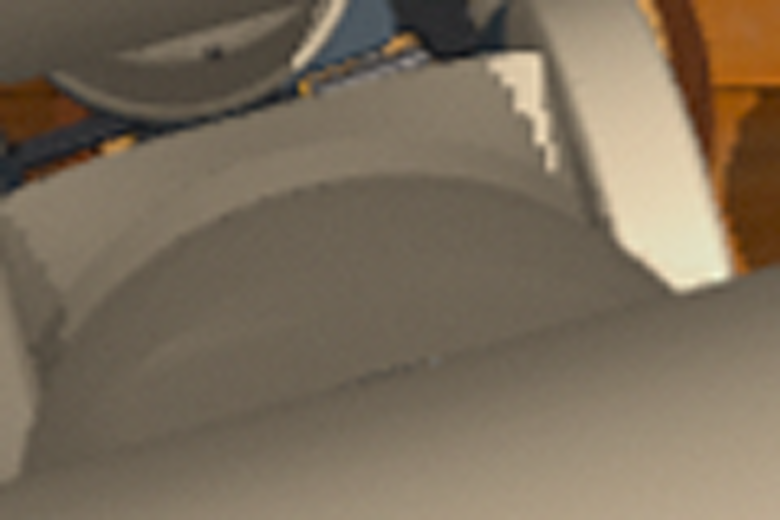

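The wheel is at rest with the slot floor inside the hole (crop (385,157)) and the knob at (431,275), about 3° short of centre, which is roughly 3 mm. The top view is blocked by the arm, so I'll lift straight up, move clear and check.

Emit:
play_rows(plan=[[0, 0, 1, 0, 0, 0, 0], [0, 0, 2, 0, 0, 0, 0], [0, 0, 10, 0, 0, 0, 0], [0, 0, 25, 0, 0, 0, 0], [0, 0, 35, 0, 0, 0, 0], [0, 0, 35, 0, 0, 0, 0], [-10, 35, 15, 0, 0, 0, 0], [-15, 38, 0, 0, 0, 0, 0]])

```text
time: 23.27
tool_pos: [498.1, 274.6, 216.4]
eef_rot: [-0.53, 3.089, 0.002]
force: [1.1, 1.1, 0.5]
finger_gap: 0.3
grip_force: 0.0
```

Emit:
play_rows(plan=[[-15, 38, 0, 0, 0, 0, 0], [-15, 38, 0, 0, 0, 0, 0], [-15, 38, 0, 0, 0, 0, 0], [-15, 38, 0, 0, 0, 0, 0], [-15, 38, 0, 0, 0, 0, 0], [-15, 38, 0, 0, 0, 0, 0], [0, 0, 0, 0, 0, 0, 0], [0, 0, 0, 0, 0, 0, 0]])

```text
time: 23.93
tool_pos: [404.3, 503.9, 211.8]
eef_rot: [0.542, -3.094, 0.0]
force: [0.3, -0.3, -0.2]
finger_gap: 0.6
grip_force: 0.0
```

```bash
python3 - <<'E'
from knob import *
klook()
T0=dict(np.load("top0.npz"));d=get_image("top");o=np.array([517.1,139.95])
hsv=cv2.cvtColor(d["img"],cv2.COLOR_RGB2HSV).astype(int);m=np.zeros((480,640),bool);m[180:300,260:380]=1
print("grey",blobs(d,m&(hsv[...,1]<60)&(hsv[...,2]>120)),"dark",blobs(d,m&(hsv[...,1]<110)&(hsv[...,2]<110)))
for s,c in blobs(d,m&(hsv[...,1]<110)&(hsv[...,2]<110)):
    p=plane(d,[c],104)[0,:2]-o;print("knob",s,np.hypot(*p),np.degrees(np.arctan2(p[1],p[0]))+180)
hm=m&(hsv[...,2]<140)
import h
globals()["HUB"]=o
import ang;ang.HUB=o;print("top hole",ang.theta(d),"at start",ang.theta(T0))
cv2.imwrite("pics/l.png",cv2.resize(d["img"][180:300,250:390,::-1],(700,600),interpolation=2));klook()
E
```

```text
t=23.933 [(54, 71.8, 0.2)] (np.float64(167.34984355085422), np.float32(0.92398155)) [405.  502.6 211.7] [ 0.4 -0.6 -0.5]
grey [(np.int32(169), [319.1, 235.1]), (np.int32(237), [312.9, 263.2]), (np.int32(80), [308.5, 282.3])] dark [(np.int32(70), [326.0, 201.4])]
knob 70 66.16266711935997 167.58699828367259
top hole (np.float64(167.68591596378735), np.float32(0.98283833)) at start (np.float64(80.22255096582009), np.float32(0.9982441))
t=24.033 [(54, 71.8, 0.2)] (np.float64(166.2908208463814), np.float32(0.9139846)) [405.9 501.4 211.8] [ 0.3  0.3 -0.7]
```

View pics/l.png

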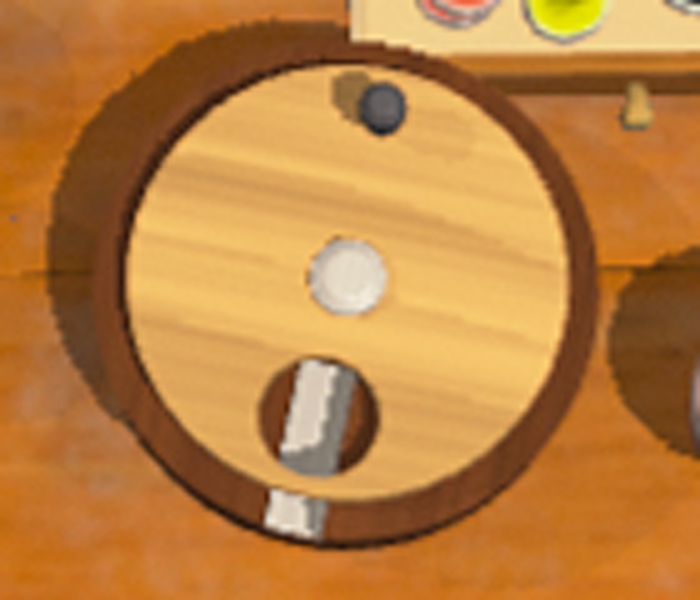

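The hole is at crop (319,416) with the slot centred in it and its full width showing. The hub is at (348,276), and both views put the wheel within about 0.7° of centre. I'll confirm it is at rest, then hand in.

Emit:
play_rows(plan=[[0, 0, 0, 0, 0, 0, 0], [0, 0, 0, 0, 0, 0, 0], [0, 0, 0, 0, 0, 0, 0], [0, 0, 0, 0, 0, 0, 0], [0, 0, 0, 0, 0, 0, 0], [0, 0, 0, 0, 0, 0, 0]])

```text
time: 24.58
tool_pos: [405.7, 502.2, 211.6]
eef_rot: [0.537, -3.095, -0.0]
force: [-0.0, 0.4, 0.1]
finger_gap: 0.3
grip_force: 0.0
```

```bash
python3 -c "
from knob import *
d=get_image('side');k=knob(d);print(k,theta(d))
if len(k)==1 and abs(k[0][2]-0.2)<0.4: print(manip.hand_in())"
```

```text
[(54, 71.9, 1.3)] (np.float64(168.21675529692567), np.float32(0.92347014))
```

The wheel is still creeping very slowly forward (about 1°), so I'll wait for it to come fully to rest.

Emit:
play_rows(plan=[[0, 0, 0, 0, 0, 0, 0], [0, 0, 0, 0, 0, 0, 0], [0, 0, 0, 0, 0, 0, 0], [0, 0, 0, 0, 0, 0, 0], [0, 0, 0, 0, 0, 0, 0], [0, 0, 0, 0, 0, 0, 0]])

```text
time: 25.13
tool_pos: [405.6, 502.3, 211.6]
eef_rot: [0.537, -3.095, 0.0]
force: [0.0, 0.6, -1.0]
finger_gap: 0.5
grip_force: 0.0
```

```bash
python3 -c "
from knob import *
klook();o=HUB.copy()
import ang;ang.HUB=np.array([517.1,139.95]);print(theta(get_image('top')))"
```

```text
t=25.133 [(54, 71.7, 1.7)] (np.float64(168.49013176113843), np.float32(0.92472434)) [405.6 502.3 211.6] [0.5 0.8 0.1]
(np.float64(168.74807165566503), np.float32(0.9819007))
```

Emit:
play_rows(plan=[[0, 0, 0, 0, 0, 0, 0], [0, 0, 0, 0, 0, 0, 0], [0, 0, 0, 0, 0, 0, 0], [0, 0, 0, 0, 0, 0, 0], [0, 0, 0, 0, 0, 0, 0], [0, 0, 0, 0, 0, 0, 0]])

```text
time: 25.73
tool_pos: [405.6, 502.3, 211.6]
eef_rot: [0.537, -3.095, 0.0]
force: [-0.5, -0.1, 0.2]
finger_gap: 0.2
grip_force: 0.0
```

```bash
python3 -c "
from knob import *
klook()
import ang;ang.HUB=np.array([517.1,139.95]);print(theta(get_image('top')))"
```

```text
t=25.733 [(54, 71.7, 1.7)] (np.float64(168.49013176113843), np.float32(0.92472434)) [405.6 502.3 211.6] [-0.6  0.1  0.6]
(np.float64(168.7327705698438), np.float32(0.9844919))
```

The wheel is at rest: two readings 0.6 s apart agree, about 1.6° (under 2 mm) from centre. Handing in.

```bash
python3 -c "
from cell import manip
print(manip.hand_in())"
```

```text
the job is handed in; nothing more can be done
None
```

I handed the job in with the wheel at rest about 1.6° (under 2 mm) past centre and the slot's whole width showing; it spun at about 2.3 rad/s and ran free for nearly four turns, but after my touch, which looked like a stop about 3° short, it crept forward about 5° as I lifted off, and I did not re-measure the candle, pot or jar.

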